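# Hold the pivot shaft through both bushes of a turbine housing

## Robot

A 7-joint arm with a two-finger parallel gripper is mounted at the origin on the work surface. World frame = base frame: x ahead of the robot, y to its left, z up, the work surface at z = 0. Lengths are in mm, angles in degrees, forces in N, time in s.
With the tool pointing down it reaches from about 425 to 875 mm from the base axis. Payload 9.9 kg.
Tool frame: the origin (TCP) lies midway between the tips of the shut fingers; the grasp point (between the pads) lies 19 mm behind it; z points along the fingers, y is the direction in which the jaws open and shut (so a half turn about z gives the same grasp; the last joint's range is limited). The gripper opens to 85 mm and grips with 20 to 120 N. Pads are 22 mm wide; open, the fingers measure 114 mm over their backs; the gripper's body (76 mm by 85 mm) begins 54 mm behind the grasp point. The pads swing forward as they close: fully open they stand 13 mm farther back than shut.
Start: joints at [-71.952, 32.985, 1.427, 82.34, -0.859, 64.687, -3.237], TCP at [262.104, 622.037, 231.289] pointing down, gripper open.
Joint ranges: [-157.87, 157.87], [-19.46, 123.44], [-87.15, 90], [11.01, 140.99], [-62.26, 242.26], [9.8, 113.94], [-161.44, 161.44]. Speed limits (degrees/s): [127.2, 127.2, 172.46, 172.46, 180, 180, 180].

## Interface

Orientations are given as a 3x3 rotation matrix whose columns are the frame's x, y, z axes.
In Python, from workcell import r, viewer gives the robot as it stands. The module is installed in compiled form; this text tells all that it offers.
- The arm moves only by the tool carry_out, never from a script. Its argument "increments" is a list of rows, each a list of 3 entries, a list of its own where there are three numbers: the closure, from 0 (fully open) to 1 (shut), then the shift along the tool's x, y, z in cm, then the turn, a rotation vector about the tool's x, y, z in rad. A call has 1 to 10 rows; each row is the pose to reach, as a shift and turn from the pose commanded when the call began, along the tool's axes at that moment; what a row does not reach only later rows make up. A row lasts 1/12 s, in which the tool goes at most 41.7 mm and 7.16 degrees, less where a joint would pass 70% of its speed; a pose out of reach is approached as far as the arm can. A call with a gripper value outside its range is refused whole. The fingers move at their own pace and stop on an object; the grip force is fixed at half the most. Time passes only in rows, so rows that repeat a pose let the fingers close. It gives the time, the measured TCP pose, the force and the opening at its end, in the units of the state.
- r.state(): the state, without advancing time (a new reading comes with each control period).
- viewer.camera(name): name is "scene" or "top" or "wrist"; returns (picture, depth): 384x512x3 uint8, blue, green, red; 384x512 float32, mm along the optical axis (not along the pixel's ray), 0 where there is no reading.
- viewer.camera_info(name): a dict with "mtx" (3x3 intrinsics, pixels), "R" (3x3) and "t" (3): a world point X has camera coordinates R X + t; the wrist camera has in their place "mount" (4x4, takes a point from camera to tool coordinates, whose origin is the TCP and whose axes are the flange's). Camera axes: x right, y down, z forward; pixel columns grow to the right and rows downward; lengths in mm; the calibration is good to about 2 mm. A picture is of the moment at which its call begins: read the wrist's pose just before it. camera_info takes no time and is no camera call.
- r.job_done(): hands the job in, once; it reports no verdict.
The state is a dict: "clock": time; "joint_positions": joint angles; "joint_velocities": joint speeds; "tau": joint torques, N m; "position": TCP position; "tool_rot": TCP orientation; "ft_force": force on the tool from outside, world axes, zero at the start; "torque": the same for the moment, N m; "grip_width": opening from 0.0 (shut) to 1.0 (fully open).
Only numpy, scipy, OpenCV 4.12 (cv2) and the standard library are available. Lean on these libraries where they do the work, as an engineer would, in place of code of your own. Each camera call takes 0.05 s, during which the arm holds its last target. There are 200 camera calls.

## Task

From the wooden rack take the shaft that is the proper sliding fit for the two brass bushes on the turbine housing (not the slim one that rattles, nor the stout one that cannot enter), leaving the other two shafts and everything else on the bench where they are. Thread it spigot first down through the upper bush and then the lower one, until the full-thickness shank shows below the lower bush while the tip still hangs clear of the bench. Finish there, still holding the shaft in the gripper, ready for the clip to be fitted from below.

Things in the scene. Friction and masses are not known exactly. Their poses are not given: they have to be found in the camera images.
- housing: fixed dark iron turbine housing: drum 140 mm across, 116 mm high, with two lugs on one side, one over the other, each with a brass bush. Origin on the bench under the bushes' common vertical axis, z up; x points from that axis to the drum's, 112 mm away. Stands left or right of the robot's centre line, bushes on the side away from the robot, turned up to 0.5 rad
- bush_up (a point): centre of the upper bush's top mouth, on the bush axis, 120 mm above the bench; z up. The bush reaches from 120 down to 100 mm above the bench; its 16 mm bore (for a 14 mm shaft) flares to 25 mm over the top 4 mm; 35 mm outside diameter
- bush_low (a point): centre of the lower bush's underside, on the bush axis, 60 mm above the bench; z up. Same bush as the upper one, from 60 to 80 mm above the bench, flared at its top; nothing under it down to the bench
- rack: fixed wooden block 60 x 170 mm, 36 mm high, with three 9 mm holes, 24 mm deep, in a row along its y axis at y = -60, 0 and +60 mm. Origin at the centre of its underside, z up. Grip a shaft with the fingers closing along the rack's x axis, clear of the neighbours
- shaft_mid: the right one: plain steel shaft 14 mm thick, 160 mm long, upright in any hole of the rack. From its lower end up: 8 mm spigot 26 mm long, 6 mm taper, 14 mm shank from 32 to 160 mm, flat top. Origin at the centre of its lower tip (12 mm above the bench at the start), z up the shaft. About 186 g, give or take 30 %
- shaft_slim: too slim: plain steel shaft 10 mm thick, 160 mm long, upright in any hole of the rack. From its lower end up: 8 mm spigot 26 mm long, 6 mm taper, 10 mm shank from 32 to 160 mm, flat top. Origin at the centre of its lower tip (12 mm above the bench at the start), z up the shaft. About 95 g, give or take 30 %
- shaft_stout: too stout for the bushes: plain steel shaft 18 mm thick, 160 mm long, upright in any hole of the rack. From its lower end up: 8 mm spigot 26 mm long, 6 mm taper, 18 mm shank from 32 to 160 mm, flat top. Origin at the centre of its lower tip (12 mm above the bench at the start), z up the shaft. About 308 g, give or take 30 %
- mid_shoulder (a point): point on the axis of the 14 mm shaft where its full thickness begins, 32 mm above its lower tip; z up along the shaft
- cup: bystander: red plastic cup, 72 mm across, 85 mm high; origin at the centre of its underside
- tray: bystander: blue open tray of nuts, 90 x 70 mm, 30 mm high; origin at the centre of its underside
- wrench: bystander: flat steel wrench, 180 mm long, lying on the bench beyond the work; origin at the middle of its underside

How it is judged (in metres and radians):
On the way, in this order (a step that is already met when the one before it is completed fails the run):
1. the 14 mm shaft is drawn up out of the rack (height (world z) of shaft_mid above 0.06 m and contact force between the fingers and shaft_mid above 1 N), for 0.1 s.
2. its spigot has entered the upper bush (z of shaft_mid in the frame of bush_up below -0.008 m and horizontal distance between shaft_mid and bush_up below 0.008 m and contact force between the fingers and shaft_mid above 1 N), for 0.05 s.
At the end, for the whole second after the job is handed in: 14 mm shaft through both bushes: its full-thickness start 1.5 mm or more below the lower bush and within 4 mm of the bush axis, parallel within 0.08 rad, tip 3 mm or more above the bench, still gripped (over 2 N), at rest; other shafts upright, all other things within 30 mm of their starts (z of mid_shoulder in the frame of bush_low below -0.0015 m and horizontal distance between mid_shoulder and bush_low below 0.004 m and angle between the z axis of shaft_mid and the z axis of housing, either way round below 0.08 rad and height (world z) of shaft_mid above 0.003 m and contact force between the fingers and shaft_mid above 2 N and linear speed of shaft_mid below 0.03 m/s and distance of each of shaft_slim, shaft_stout, cup, tray, wrench from where it was at the start of the episode below 0.03 m and angle between each of shaft_slim, shaft_stout, cup's own z axis and vertical below 0.1 rad); the arm keeps its last pose, push and grip.
It fails at once if a wrong shaft is taken or a bystander is shoved (distance of any of shaft_slim, shaft_stout, cup, tray, wrench from where it was at the start of the episode above 0.03 m).
It also fails if it takes over 53 s, if anything falls off the work surface, if the arm or the gripper's body presses on something with over 40 N, if the wrist force passes 120 N, or if a joint passes its speed limit or range.

## Working session

There is one attempt and no reset: what is moved stays moved. The work goes in short steps, Python scripts to look and compute and a tool call to move; the robot and the scene stay as the last step left them, time stands still between calls to the robot, and variables do not carry over. Pictures are saved under pics/ and viewed, about 8 in all and at most 12, crops included, and the job is handed in when it is done.

Besides the shell and the picture viewer there is one more tool, called in YAML: its name, and indented under it one key for each argument. carry_out: Moves the arm, as the interface text tells. Its arguments: {"type":"object","properties":{"increments":{"type":"array"}},"required":["increments"]}

```bash
mkdir -p pics; cat > h.py <<'E'
import numpy as np, cv2
from workcell import r, viewer
np.set_printoptions(precision=2,suppress=True)
def pts(name):
    st=r.state(); im,d=viewer.camera(name); i=viewer.camera_info(name)
    K=np.array(i["mtx"]); v,u=np.mgrid[:384,:512]
    c=np.stack([(u-K[0,2])/K[0,0]*d,(v-K[1,2])/K[1,1]*d,d],-1)
    if name=="wrist":
        M=np.array(i["mount"]); P=(c@M[:3,:3].T+M[:3,3])@np.array(st["tool_rot"]).T+np.array(st["position"])
    else: P=(c-np.array(i["t"]))@np.array(i["R"])
    P[d==0]=np.nan
    return im,d,P
E
python3 - <<'E'
from h import *
for n in("top","scene"):
    im,d,P=pts(n); cv2.imwrite(f"pics/{n}0.png",im); np.save(n+"0.npy",P)
    i=viewer.camera_info(n); print(n,i["mtx"],i["R"],i["t"])
print(viewer.camera_info("wrist")); print(r.state())
a=np.hstack([cv2.imread("pics/top0.png"),cv2.imread("pics/scene0.png")]); cv2.imwrite("pics/both0.png",cv2.resize(a,(800,300)))
E
```

```text
top [[405.06   0.   254.61]
 [  0.   405.06 192.28]
 [  0.     0.     1.  ]] [[-0.03 -1.    0.  ]
 [-0.99  0.03 -0.12]
 [ 0.12 -0.01 -0.99]] [ -10.06  641.19 1191.69]
scene [[380.39   0.   260.13]
 [  0.   380.39 194.57]
 [  0.     0.     1.  ]] [[-0.75  0.67 -0.01]
 [ 0.53  0.58 -0.62]
 [-0.41 -0.47 -0.78]] [ 468.17 -274.46 1420.46]
{'mtx': array([[277.48,   0.  , 256.17],
       [  0.  , 277.48, 192.77],
       [  0.  ,   0.  ,   1.  ]]), 'mount': array([[   0.  ,   -0.95,   -0.3 ,   77.42],
       [   1.  ,    0.  ,    0.  ,    0.56],
       [  -0.  ,   -0.3 ,    0.95, -142.81],
       [   0.  ,    0.  ,    0.  ,    1.  ]])}
{'clock': 0.1, 'joint_positions': array([-71.95,  33.03,   1.42,  82.38,  -0.86,  64.69,  -3.24]), 'joint_velocities': array([-0.05, -0.09,  0.01,  0.07, -0.11,  0.03,  0.06]), 'tau': array([  0.01, -76.73,   2.26, -28.66,   0.02,   0.01,  -0.  ]), 'position': array([261.96, 621.65, 230.52]), 'tool_rot': array([[-0.92,  0.39, -0.  ],
       [ 0.39,  0.92, -0.  ],
       [-0.  , -0.  , -1.  ]]), 'ft_force': array([-0.37,  0.26,  0.16]), 'torque': array([-0.05,  0.06, -0.02]), 'grip_width': 0.9976423676487225}
```

View pics/top0.png

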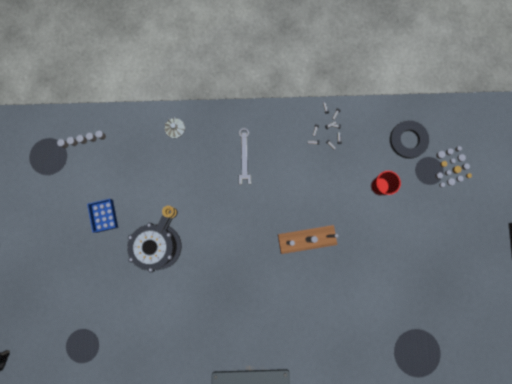

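View pics/scene0.png

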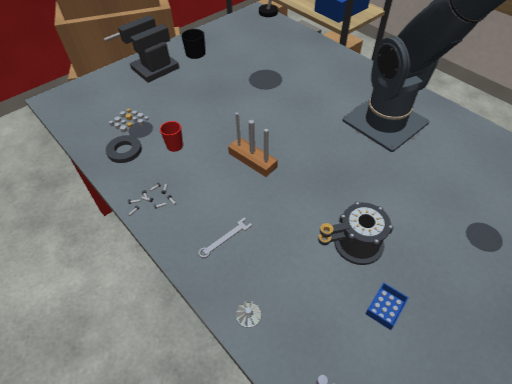

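The top view shows the housing left of the centre line (drum about (150,247), bush about (168,212)). The rack is at (308,239), with shaft tops at about (292,243), (314,239) and (333,236). Next I'll enlarge the rack and measure.

```bash
python3 - <<'E'
from h import *
t=cv2.imread("pics/top0.png"); s=cv2.imread("pics/scene0.png")
a=cv2.resize(t[220:260,270:350],(800,400)[:2],interpolation=cv2.INTER_CUBIC)[:400]
b=cv2.resize(s[105:180,220:285],(300,346),interpolation=cv2.INTER_CUBIC)
c=cv2.resize(t[195:235,148:188],(346,346),interpolation=cv2.INTER_CUBIC)
o=np.zeros((600,800,3),np.uint8); o[:250,:500]=cv2.resize(a,(500,250)); o[250:596,:300]=b; o[250:596,310:656]=c
cv2.imwrite("pics/crop0.png",o)
P=np.load("top0.npy"); S=np.load("scene0.npy")
def show(n,m,Q):
    p=Q[m]; print(n,len(p),p.mean(0) if len(p) else '', p.min(0) if len(p) else '',p.max(0) if len(p) else '')
V,U=np.mgrid[:384,:512]
for n,Q,im in(("top",P,t),("scene",S,s)):
    z=Q[...,2]; rk=(abs(Q[...,1]+160)<160)&(abs(Q[...,0]-500)<120)
    print(n)
    # rack top plane
    m=rk&(abs(z-36)<6)&(im[...,2]>im[...,0].astype(int)+40)&(Q[...,1]>-250)
    if m.sum()>5:
        show("rack",m,Q); print(cv2.minAreaRect(Q[m][:,:2].astype(np.float32)))
    m=rk&(z>60)
    k,l=cv2.connectedComponents(m.astype(np.uint8))
    for i in range(1,k):
        q=l==i
        if q.sum()>3: show("sh",q,Q); show("  top",q&(z>160),Q); print(U[q].mean(),V[q].mean())
    hsv=cv2.cvtColor(im,cv2.COLOR_BGR2HSV)
    m=(hsv[...,1]>120)&(hsv[...,0]>10)&(hsv[...,0]<30)&(z>105)&(z<130)&(Q[...,1]>100)&(Q[...,1]<400)
    show("bush",m,Q); print(U[m].mean(),V[m].mean(), cv2.minEnclosingCircle(Q[m][:,:2].astype(np.float32)))
    m=(z>108)&(z<135)&(Q[...,1]>100)&(Q[...,1]<450)&(Q[...,0]<600)
    show("drum",m,Q)
    if m.sum(): print(cv2.minEnclosingCircle(Q[m][:,:2].astype(np.float32)))
E
```

```text
top
rack 832 [ 494.44 -173.84   36.87] [ 458.32 -249.92   30.14] [532.28 -97.43  41.95]
((494.2337951660156, -175.88626098632812), (57.25408935546875, 156.4753875732422), 7.741452217102051)
sh 39 [ 502.48 -239.17  135.02] [ 498.25 -245.01   61.76] [ 507.36 -236.32  174.08]
  top 14 [ 502.33 -241.04  171.19] [ 498.25 -245.01  168.28] [ 506.34 -236.47  174.08]
332.4871794871795 235.6153846153846
sh 70 [ 494.57 -178.99  146.56] [ 486.51 -190.4    67.81] [ 503.44 -173.33  177.87]
  top 39 [ 494.49 -181.68  172.16] [ 486.75 -190.4   162.03] [ 502.76 -174.22  177.87]
311.42857142857144 239.12857142857143
sh 37 [ 486.33 -120.56  149.59] [ 479.89 -128.74   62.93] [ 491.31 -115.86  176.55]
  top 24 [ 486.23 -122.46  172.41] [ 480.55 -128.74  163.27] [ 491.31 -116.01  176.55]
290.2432432432432 242.8108108108108
bush 68 [584.22 217.73 117.37] [570.47 202.71 105.04] [596.55 231.53 123.71]
167.97058823529412 211.30882352941177 ((584.2993774414062, 217.42422485351562), 15.233026504516602)
drum 1866 [493.58 266.17 114.  ] [416.58 202.4  108.04] [599.53 334.81 124.87]
((512.4143676757812, 255.367813
[... 446 characters left out ...]
24.39] [ 489.67 -189.84   61.02] [ 508.27 -172.31  173.21]
  top 33 [ 499.75 -180.35  168.09] [ 489.67 -189.84  160.73] [ 507.33 -173.47  173.21]
251.69565217391303 133.6335403726708
sh 143 [ 493.37 -120.82  119.27] [ 483.31 -129.41   60.03] [ 498.42 -113.85  174.45]
  top 23 [ 492.2  -121.54  168.38] [ 483.31 -128.76  160.14] [ 497.61 -114.91  174.45]
266.013986013986 143.006993006993
bush 87 [576.23 223.31 116.77] [462.39 201.97 106.08] [603.71 300.75 121.23]
331.4367816091954 227.26436781609195 ((532.3840942382812, 246.64303588867188), 78.97291564941406)
drum 1734 [501.09 267.66 112.73] [422.96 201.89 108.09] [599.85 333.24 122.46]
((518.200439453125, 258.2152099609375), 96.4347915649414)
```

View pics/crop0.png

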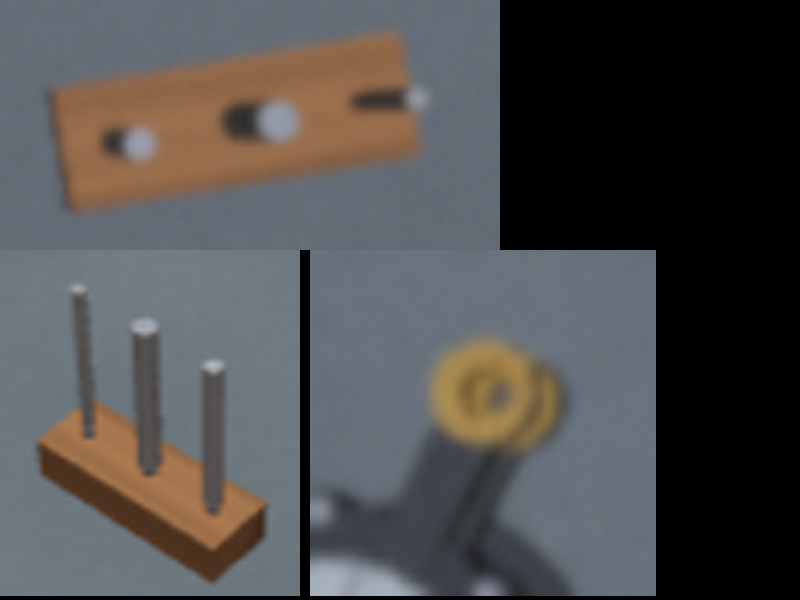

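Mid shaft is the +y end one: 14 mm, nearest the housing, axis about (487,-122). Stout is in the middle and slim at -y. The rack is yawed about 7.7°. The bush is about (584,217). First move goes above the shaft.

```bash
cat >> h.py <<'E'
from scipy.spatial.transform import Rotation as Ro
def rel(p,yaw,p0=None,R0=None):
    """shift cm and rotvec in tool axes from pose to p with tool y at yaw deg, z down"""
    st=r.state(); p0=np.array(st["position"] if p0 is None else p0); R0=np.array(st["tool_rot"]) if R0 is None else R0
    c,s=np.cos(np.radians(yaw)),np.sin(np.radians(yaw)); R=np.array([[-s,c,0],[c,s,0],[0,0,-1]])
    np.set_printoptions(precision=3,suppress=True)
    print("shift",R0.T@(np.array(p)-p0)/10,"rot",Ro.from_matrix(R0.T@R).as_rotvec()); return np.array(p),R
E
python3 - <<'E'
from h import *
p,R=rel((500,280,270),20)
rel((487,-122,215),7.7,p,R)
E
```

```text
shift [-35.202 -22.249  -3.91 ] rot [-0.001  0.001  0.823]
shift [-37.331 -14.971   5.5  ] rot [0.    0.    0.215]
```

carry_out:
  increments:
    - [0,[-35.2,-22.2,-3.9],[0,0,0.823]]
    - [0,[-35.2,-22.2,-3.9],[0,0,0.823]]
    - [0,[-35.2,-22.2,-3.9],[0,0,0.823]]
    - [0,[-35.2,-22.2,-3.9],[0,0,0.823]]
    - [0,[-35.2,-22.2,-3.9],[0,0,0.823]]
    - [0,[-35.2,-22.2,-3.9],[0,0,0.823]]
    - [0,[-35.2,-22.2,-3.9],[0,0,0.823]]
    - [0,[-35.2,-22.2,-3.9],[0,0,0.823]]
    - [0,[-35.2,-22.2,-3.9],[0,0,0.823]]
    - [0,[-35.2,-22.2,-3.9],[0,0,0.823]]

```text
clock: 0.93
position: [500.1, 280.0, 270.2]
tool_rot: [[-0.342, 0.94, -0.0], [0.94, 0.342, -0.0], [-0.0, -0.0, -1.0]]
ft_force: [1.8, 1.1, -0.5]
grip_width: 0.998
```

```bash
python3 - <<'E'
from h import *
print(r.state()["position"]); rel((487,-122,225),7.7)
E
```

```text
[500.09 280.02 270.22]
shift [-37.326 -14.987   4.532] rot [-0.     0.     0.215]
```

carry_out:
  increments:
    - [0,[-37.3,-15,4.5],[0,0,0.215]]
    - [0,[-37.3,-15,4.5],[0,0,0.215]]
    - [0,[-37.3,-15,4.5],[0,0,0.215]]
    - [0,[-37.3,-15,4.5],[0,0,0.215]]
    - [0,[-37.3,-15,4.5],[0,0,0.215]]
    - [0,[-37.3,-15,4.5],[0,0,0.215]]
    - [0,[-37.3,-15,4.5],[0,0,0.215]]
    - [0,[-37.3,-15,4.5],[0,0,0.215]]
    - [0,[-37.3,-15,4.5],[0,0,0.215]]
    - [0,[-37.3,-15,4.5],[0,0,0.215]]

```text
clock: 1.77
position: [485.0, -123.8, 224.9]
tool_rot: [[-0.131, 0.991, -0.0], [0.991, 0.131, -0.001], [-0.001, -0.0, -1.0]]
ft_force: [0.3, 0.7, -0.2]
grip_width: 1.0
```

```bash
python3 - <<'E'
from h import *
im,d,P=pts("wrist"); cv2.imwrite("pics/w1.png",im); np.save("w1.npy",P)
z=P[...,2]; V,U=np.mgrid[:384,:512]
m=(z>164)&(z<180); k,l=cv2.connectedComponents(m.astype(np.uint8))
for i in range(1,k):
    q=l==i
    if q.sum()>20: c,rad=cv2.minEnclosingCircle(P[q][:,:2].astype(np.float32)); print(q.sum(),P[q].mean(0),c,rad,U[q].mean(),V[q].mean())
rel((487,-122,138),7.7); print(r.state()["position"])
E
```

```text
291 [ 488.07 -120.96  171.13] (488.0324401855469, -121.9308853149414) 7.111163139343262 261.3024054982818 209.67697594501718
403 [ 495.88 -179.55  170.88] (496.07806396484375, -181.44876098632812) 9.108733177185059 260.96029776674936 276.85111662531017
53 [ 503.17 -237.06  167.38] (503.6170959472656, -238.2185821533203) 4.067770481109619 260.20754716981133 330.33962264150944
shift [0.705 0.367 8.68 ] rot [-0.001  0.004 -0.009]
[ 484.285 -129.1    224.83 ]
```

View pics/w1.png

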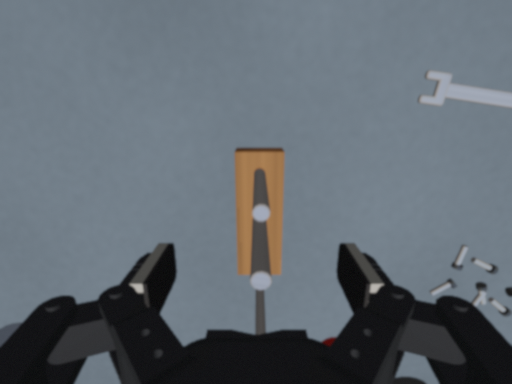

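The wrist view shows the 14 mm shaft at (261,213), the stout one at (261,281) and the slim one behind. The jaws straddle the row correctly, and the shaft measures (488,-122) with radius 7.1. Let it settle, then descend.

carry_out:
  increments:
    - [0,[0,0.1,0],[0,0,0]]
    - [0,[0,0.1,0],[0,0,0]]
    - [0,[0,0.1,0],[0,0,0]]
    - [0,[0,0.1,0],[0,0,0]]

```text
clock: 2.15
position: [487.4, -118.3, 225.1]
tool_rot: [[-0.136, 0.991, -0.0], [0.991, 0.136, 0.001], [0.001, -0.0, -1.0]]
ft_force: [-0.0, -0.5, 0.5]
grip_width: 1.002
```

```bash
python3 - <<'E'
from h import *
st=r.state(); print(st["position"],st["joint_velocities"]); rel((488,-122,138),7.7)
E
```

```text
[ 487.36 -118.3   225.12] [-0.13 -0.07  0.19 -0.06  0.1   0.03  0.11]
shift [-0.38   0.014  8.712] rot [-0.    -0.001  0.002]
```

carry_out:
  increments:
    - [0,[0,0,0],[0,0,0]]
    - [0,[0,0,0],[0,0,0]]
    - [0,[0,0,0],[0,0,0]]
    - [0,[0,0,0],[0,0,0]]
    - [0,[0,0,1],[0,0,0]]
    - [0,[0,0,2],[0,0,0]]
    - [0,[0,0,2.5],[0,0,0]]
    - [0,[0,0,2.5],[0,0,0]]
    - [0,[0,0,2.5],[0,0,0]]
    - [0,[0,0,2.5],[0,0,0]]

```text
clock: 2.98
position: [487.2, -120.0, 200.2]
tool_rot: [[-0.133, 0.991, -0.0], [0.991, 0.133, -0.0], [-0.0, -0.0, -1.0]]
ft_force: [0.4, -0.3, -0.2]
grip_width: 1.0
```

```bash
python3 - <<'E'
from h import *
st=r.state(); print(st["position"],st["joint_velocities"]); rel((488,-122,138),7.7)
E
```

```text
[ 487.19 -120.    200.16] [-0.11 -0.42  0.04 -0.32  0.02  0.03  0.03]
shift [-0.208  0.055  6.216] rot [-0.     0.    -0.001]
```

carry_out:
  increments:
    - [0,[-0.2,0.05,1.5],[0,0,0]]
    - [0,[-0.2,0.05,3],[0,0,0]]
    - [0,[-0.2,0.05,4.5],[0,0,0]]
    - [0,[-0.2,0.05,5.5],[0,0,0]]
    - [0,[-0.2,0.05,6.2],[0,0,0]]
    - [0,[-0.2,0.05,6.2],[0,0,0]]
    - [0,[-0.2,0.05,6.2],[0,0,0]]
    - [0,[-0.2,0.05,6.2],[0,0,0]]
    - [0,[-0.2,0.05,6.2],[0,0,0]]
    - [0,[-0.2,0.05,6.2],[0,0,0]]

```text
clock: 3.82
position: [488.3, -121.8, 138.8]
tool_rot: [[-0.134, 0.991, 0.001], [0.991, 0.134, -0.0], [-0.0, 0.001, -1.0]]
ft_force: [0.3, 0.3, -0.8]
grip_width: 0.999
```

```bash
python3 - <<'E'
from h import *
im,d,P=pts("wrist")
z=P[...,2]; m=(z>164)&(z<180)&(np.hypot(P[...,0]-488,P[...,1]+122)<15)
if m.sum(): print(m.sum(),cv2.minEnclosingCircle(P[m][:,:2].astype(np.float32)))
rel((488,-122,138),7.7)
E
```

```text
811 ((488.5276184082031, -121.85081481933594), 7.597105503082275)
shift [-0.021 -0.019  0.068] rot [ 0.001  0.    -0.   ]
```

Centred. Closing the jaws.

carry_out:
  increments:
    - [0.3,[0,0,0],[0,0,0]]
    - [0.5,[0,0,0],[0,0,0]]
    - [0.7,[0,0,0],[0,0,0]]
    - [0.8,[0,0,0],[0,0,0]]
    - [1,[0,0,0],[0,0,0]]
    - [1,[0,0,0],[0,0,0]]
    - [1,[0,0,0],[0,0,0]]
    - [1,[0,0,0],[0,0,0]]
    - [1,[0,0,0],[0,0,0]]
    - [1,[0,0,0],[0,0,0]]

```text
clock: 4.7
position: [488.0, -121.8, 138.3]
tool_rot: [[-0.134, 0.991, 0.0], [0.991, 0.134, -0.0], [-0.0, 0.0, -1.0]]
ft_force: [-0.5, -0.6, 3.4]
grip_width: 0.147
```

carry_out:
  increments:
    - [1,[0,0,0],[0,0,0]]
    - [1,[0,0,0],[0,0,0]]
    - [1,[0,0,-0.5],[0,0,0]]
    - [1,[0,0,-1],[0,0,0]]
    - [1,[0,0,-2],[0,0,0]]
    - [1,[0,0,-3],[0,0,0]]
    - [1,[0,0,-4],[0,0,0]]
    - [1,[0,0,-4],[0,0,0]]
    - [1,[0,0,-4],[0,0,0]]

```text
clock: 5.45
position: [488.2, -121.7, 179.0]
tool_rot: [[-0.134, 0.991, 0.002], [0.991, 0.134, -0.0], [-0.0, 0.002, -1.0]]
ft_force: [0.2, 0.1, -2.6]
grip_width: 0.148
```

carry_out:
  increments:
    - [1,[0,0,-1.5],[0,0,0]]
    - [1,[0,0,-3],[0,0,0]]
    - [1,[0,0,-5],[0,0,0]]
    - [1,[0,0,-7],[0,0,0]]
    - [1,[0,0,-8.5],[0,0,0]]
    - [1,[0,0,-9.6],[0,0,0]]
    - [1,[0,0,-9.6],[0,0,0]]
    - [1,[0,0,-9.6],[0,0,0]]
    - [1,[0,0,-9.6],[0,0,0]]

```text
clock: 6.2
position: [487.3, -121.5, 273.1]
tool_rot: [[-0.134, 0.991, -0.002], [0.991, 0.134, 0.0], [0.0, -0.002, -1.0]]
ft_force: [0.5, 0.2, -2.6]
grip_width: 0.144
```

```bash
python3 - <<'E'
from h import *
im,d,P=pts("wrist"); cv2.imwrite("pics/w2.png",im)
print(r.state()["position"],r.state()["ft_force"]); rel((584,217,275),20)
E
```

```text
[ 487.28 -121.49  273.07] [-0.71 -0.18 -2.02]
shift [32.252 14.11  -0.203] rot [-0.002 -0.001 -0.215]
```

View pics/w2.png

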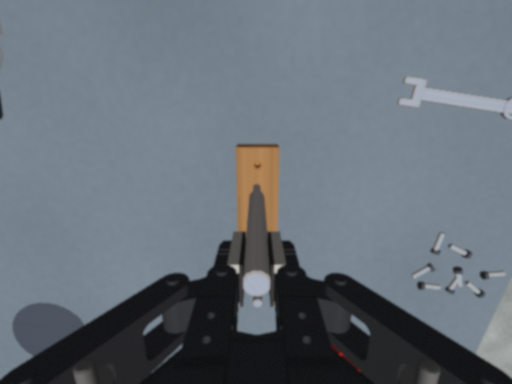

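The shaft is held upright in the jaws, top at (256,283) and tip at (256,188), with the stout one still behind it. Next is transit to above the bush, ramped.

carry_out:
  increments:
    - [1,[1,0.4,0],[0,0,0]]
    - [1,[3,1.3,0],[0,0,-0.02]]
    - [1,[6,2.6,0],[0,0,-0.05]]
    - [1,[9.5,4.2,0],[0,0,-0.08]]
    - [1,[13,5.7,0],[0,0,-0.11]]
    - [1,[16.5,7.2,0],[0,0,-0.13]]
    - [1,[20,8.8,0],[0,0,-0.15]]
    - [1,[23.3,10.2,0],[0,0,-0.17]]
    - [1,[26,11.4,0],[0,0,-0.19]]
    - [1,[28,12.3,0],[0,0,-0.215]]

```text
clock: 7.08
position: [571.9, 177.0, 272.9]
tool_rot: [[-0.346, 0.938, -0.002], [0.938, 0.346, 0.001], [0.001, -0.001, -1.0]]
ft_force: [0.1, -0.6, -2.6]
grip_width: 0.146
```

carry_out:
  increments:
    - [1,[0,0,0],[0,0,0]]
    - [1,[0,0,0],[0,0,0]]
    - [1,[0,0,0],[0,0,0]]
    - [1,[0,0,0],[0,0,0]]
    - [1,[0,0,0],[0,0,0]]
    - [1,[0,0,0],[0,0,0]]
    - [1,[0,0,0],[0,0,0]]
    - [1,[0,0,0],[0,0,0]]
    - [1,[0,0,0],[0,0,0]]
    - [1,[0,0,0],[0,0,0]]

```text
clock: 7.92
position: [572.3, 172.1, 274.2]
tool_rot: [[-0.342, 0.94, -0.0], [0.94, 0.342, 0.0], [0.0, -0.0, -1.0]]
ft_force: [-0.2, 0.1, -2.7]
grip_width: 0.147
```

```bash
python3 - <<'E'
from h import *
im,d,P=pts("wrist"); cv2.imwrite("pics/w3.png",im); np.save("w3.npy",P)
z=P[...,2]; hsv=cv2.cvtColor(im,cv2.COLOR_BGR2HSV); V,U=np.mgrid[:384,:512]
b=(hsv[...,1]>100)&(hsv[...,0]>10)&(hsv[...,0]<30)
m=b&(z>115)&(z<126)&(np.hypot(P[...,0]-584,P[...,1]-217)<40)
print(m.sum(),U[m].mean() if m.any() else 0,V[m].mean() if m.any() else 0)
if m.any(): print(cv2.minEnclosingCircle(P[m][:,:2].astype(np.float32)),P[m].mean(0),np.sort(P[m][:,2])[[5,-5]])
print(r.state()["position"]); rel((584,217,275),20)
E
```

```text
517 283.4158607350097 142.65183752417795
((585.788330078125, 219.84719848632812), 16.224382400512695) [585.73 219.47 118.6 ] [115.13 121.27]
[572.38 172.16 274.21]
shift [ 3.817  2.625 -0.079] rot [ 0. -0. -0.]
```

View pics/w3.png

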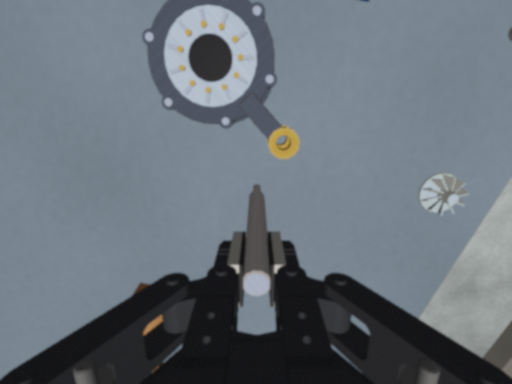

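Bush mouth is at (284,142) in the picture; the spigot tip is at (256,187). I'll measure the shaft axis in the same camera to cancel the calibration bias.

```bash
python3 - <<'E'
from h import *
P=np.load("w3.npy"); st=r.state(); T=(P-np.array(st["position"]))@np.array(st["tool_rot"])
V,U=np.mgrid[:384,:512]
m=(abs(T[...,1])<14)&(abs(T[...,0])<20)&(T[...,2]>5)&(T[...,2]<135)
for v in range(184,245,6):
    q=m[v]; 
    if q.any(): print(v,U[v][q][[0,-1]],T[v][q].mean(0),T[v][q][:,1].min(),T[v][q][:,1].max())
top=(T[...,2]<-25)&(T[...,2]>-45)&(abs(T[...,1])<12)&(abs(T[...,0])<14)&(V<300)&(V>265)
print("top",top.sum(),cv2.minEnclosingCircle(T[top][:,:2].astype(np.float32)),np.median(T[top][:,2]))
im=cv2.imread("pics/w3.png"); hsv=cv2.cvtColor(im,cv2.COLOR_BGR2HSV)
b=(hsv[...,1]>100)&(hsv[...,0]>10)&(hsv[...,0]<30)&(abs(P[...,2]-119)<5)&(np.hypot(P[...,0]-584,P[...,1]-217)<40)
print("bush tool",cv2.minEnclosingCircle(T[b][:,:2].astype(np.float32)),np.median(T[b][:,2]))
E
```

```text
184 [255 258] [  3.32  -0.01 122.99] -1.50258563996108 1.4794243699858225
190 [253 260] [ 5.14 -0.03 96.39] -3.332085726278742 3.2696310086940503
196 [250 264] [ 5.13  0.4  79.02] -5.656944627582282 6.578650816967464
202 [249 264] [ 5.08 -0.05 63.91] -6.189249542903475 6.0833819048155915
208 [249 265] [ 5.1   0.34 50.4 ] -5.781723825131831 6.580369018729378
214 [248 265] [ 5.07 -0.06 38.51] -6.2604621183543925 6.141177564571412
220 [248 266] [ 5.    0.1  27.98] -5.9048776444719095 6.599924101825067
226 [247 266] [ 5.05 -0.07 18.21] -6.31418985162037 6.162553018662578
232 [246 267] [ 4.86 -0.07  9.88] -6.691722981376964 6.556038144298564
238 [246 267] [ 2.41 -0.07  6.78] -6.326307126213704 6.177004089638446
top 1282 ((3.824816942214966, 0.14151880145072937), 15.507147789001465) -33.968862181757196
bush tool ((40.226837158203125, 28.88631248474121), 16.224395751953125) 155.34307056733115
```

carry_out:
  increments:
    - [1,[0.6,0.4,0.2],[0,0,0]]
    - [1,[1.4,1,0.5],[0,0,0]]
    - [1,[2.2,1.6,0.9],[0,0,0]]
    - [1,[3,2.15,1.3],[0,0,0]]
    - [1,[3.6,2.6,1.6],[0,0,0]]
    - [1,[4,2.85,1.8],[0,0,0]]
    - [1,[4,2.85,1.8],[0,0,0]]
    - [1,[4,2.85,1.8],[0,0,0]]
    - [1,[4,2.85,1.8],[0,0,0]]
    - [1,[4,2.85,1.8],[0,0,0]]

```text
clock: 8.8
position: [585.6, 218.8, 256.5]
tool_rot: [[-0.341, 0.94, 0.0], [0.94, 0.341, -0.0], [-0.0, 0.0, -1.0]]
ft_force: [0.2, -0.2, -2.4]
grip_width: 0.143
```

carry_out:
  increments:
    - [1,[0,0,0],[0,0,0]]
    - [1,[0,0,0],[0,0,0]]
    - [1,[0,0,0],[0,0,0]]
    - [1,[0,0,0],[0,0,0]]

```text
clock: 9.13
position: [585.5, 219.4, 256.3]
tool_rot: [[-0.342, 0.94, 0.0], [0.94, 0.342, 0.0], [0.0, 0.0, -1.0]]
ft_force: [0.3, -0.5, -1.3]
grip_width: 0.148
```

```bash
python3 - <<'E'
from h import *
im,d,P=pts("wrist"); st=r.state(); np.save("w4.npy",P); cv2.imwrite("pics/w4full.png",im)
t=viewer.camera("top")[0]; s=viewer.camera("scene")[0]
cv2.imwrite("pics/t4.png",t)
a=cv2.resize(im[130:230,206:306],(500,500),interpolation=cv2.INTER_CUBIC)
b=cv2.resize(s[190:250,300:345],(280,373),interpolation=cv2.INTER_CUBIC)
o=np.zeros((500,790,3),np.uint8); o[:,:500]=a; o[:373,505:785]=b; cv2.imwrite("pics/w4.png",o)
print(st["position"],st["ft_force"])
T=(P-np.array(st["position"]))@np.array(st["tool_rot"]); hsv=cv2.cvtColor(im,cv2.COLOR_BGR2HSV)
m=(hsv[...,1]>100)&(hsv[...,0]>10)&(hsv[...,0]<30)&(abs(P[...,2]-119)<4)&(np.hypot(T[...,0],T[...,1])<40)
print(m.sum(),cv2.minEnclosingCircle(T[m][:,:2].astype(np.float32)),T[m].min(0),T[m].max(0),np.median(P[m][:,2]))
mm=(hsv[...,1]>100)&(hsv[...,0]>10)&(hsv[...,0]<30)&(np.hypot(T[...,0],T[...,1])<40)
V,U=np.nonzero(m); print(U.min(),U.max(),V.min(),V.max())
E
```

```text
[585.5  219.43 256.25] [-0.03 -0.44 -0.91]
428 ((0.46087169647216797, 0.4974426031112671), 16.026744842529297) [-12.52 -15.08 134.54] [ 15.86  15.29 141.23] 118.97565733457347
242 271 169 195
```

View pics/w4.png

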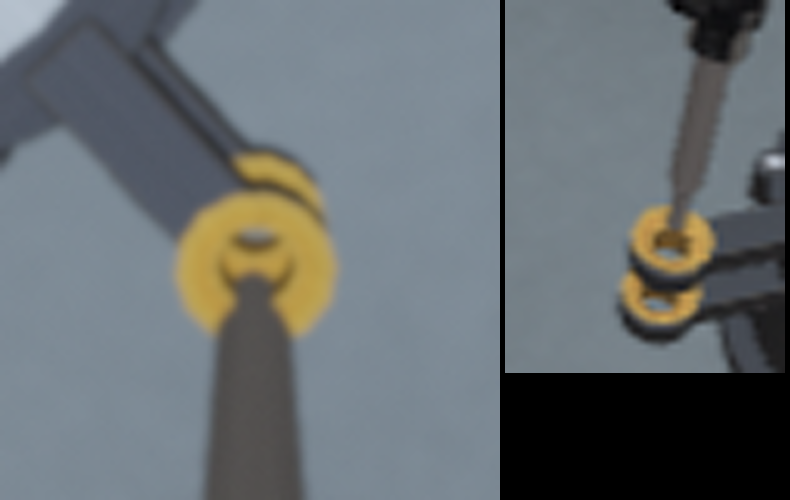

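The tip hangs over the bore, about 0.5 mm off in each of tool x and y. Descending the spigot into the upper bush.

carry_out:
  increments:
    - [1,[0.05,0.05,0.4],[0,0,0]]
    - [1,[0.05,0.05,1],[0,0,0]]
    - [1,[0.05,0.05,1.6],[0,0,0]]
    - [1,[0.05,0.05,2.2],[0,0,0]]
    - [1,[0.05,0.05,2.8],[0,0,0]]
    - [1,[0.05,0.05,3.2],[0,0,0]]
    - [1,[0.05,0.05,3.5],[0,0,0]]
    - [1,[0.05,0.05,3.5],[0,0,0]]
    - [1,[0.05,0.05,3.5],[0,0,0]]
    - [1,[0.05,0.05,3.5],[0,0,0]]

```text
clock: 10.12
position: [586.0, 220.2, 221.5]
tool_rot: [[-0.342, 0.94, 0.0], [0.94, 0.342, 0.0], [-0.0, 0.0, -1.0]]
ft_force: [0.3, 0.6, -1.6]
grip_width: 0.145
```

carry_out:
  increments:
    - [1,[0,0,0.2],[0,0,0]]
    - [1,[0,0,0.4],[0,0,0]]
    - [1,[0,0,0.6],[0,0,0]]
    - [1,[0,0,0.8],[0,0,0]]
    - [1,[0,0,1],[0,0,0]]
    - [1,[0,0,1],[0,0,0]]
    - [1,[0,0,1],[0,0,0]]

```text
clock: 10.7
position: [585.7, 220.2, 211.0]
tool_rot: [[-0.342, 0.94, -0.0], [0.94, 0.342, -0.0], [-0.0, -0.0, -1.0]]
ft_force: [-0.2, 0.4, -1.7]
grip_width: 0.14
```

carry_out:
  increments:
    - [1,[0,0,0.2],[0,0,0]]
    - [1,[0,0,0.4],[0,0,0]]
    - [1,[0,0,0.6],[0,0,0]]
    - [1,[0,0,0.8],[0,0,0]]
    - [1,[0,0,0.8],[0,0,0]]

```text
clock: 11.12
position: [585.5, 220.1, 202.6]
tool_rot: [[-0.342, 0.94, -0.001], [0.94, 0.342, -0.0], [-0.0, -0.001, -1.0]]
ft_force: [0.3, -0.3, -1.8]
grip_width: 0.148
```

```bash
python3 - <<'E'
from h import *
s=r.state();print(s["position"],s["ft_force"],s["torque"])
E
```

```text
[585.5  220.1  202.61] [ 0.26 -0.27 -1.81] [-0.01 -0.02 -0.01]
```

Shank is in the upper bore with no side load. Continuing down.

carry_out:
  increments:
    - [1,[0,0,0.3],[0,0,0]]
    - [1,[0,0,0.7],[0,0,0]]
    - [1,[0,0,1.1],[0,0,0]]
    - [1,[0,0,1.5],[0,0,0]]
    - [1,[0,0,1.9],[0,0,0]]
    - [1,[0,0,2.3],[0,0,0]]
    - [1,[0,0,2.6],[0,0,0]]
    - [1,[0,0,2.6],[0,0,0]]

```text
clock: 11.78
position: [585.4, 220.1, 176.3]
tool_rot: [[-0.342, 0.94, -0.001], [0.94, 0.342, -0.001], [-0.0, -0.001, -1.0]]
ft_force: [-0.6, -0.1, -0.8]
grip_width: 0.147
```

carry_out:
  increments:
    - [1,[0,0,0.3],[0,0,0]]
    - [1,[0,0,0.6],[0,0,0]]
    - [1,[0,0,0.9],[0,0,0]]
    - [1,[0,0,1.2],[0,0,0]]
    - [1,[0,0,1.2],[0,0,0]]

```text
clock: 12.2
position: [585.4, 220.1, 164.5]
tool_rot: [[-0.342, 0.94, -0.001], [0.94, 0.342, -0.0], [-0.0, -0.001, -1.0]]
ft_force: [-0.4, -0.3, -2.0]
grip_width: 0.145
```

carry_out:
  increments:
    - [1,[0,0,0.3],[0,0,0]]
    - [1,[0,0,0.7],[0,0,0]]
    - [1,[0,0,1.1],[0,0,0]]
    - [1,[0,0,1.5],[0,0,0]]
    - [1,[0,0,1.9],[0,0,0]]
    - [1,[0,0,2.2],[0,0,0]]
    - [1,[0,0,2.2],[0,0,0]]
    - [1,[0,0,2.2],[0,0,0]]
    - [1,[0,0,2.2],[0,0,0]]
    - [1,[0,0,2.2],[0,0,0]]

```text
clock: 13.03
position: [586.0, 220.2, 143.4]
tool_rot: [[-0.342, 0.94, 0.0], [0.94, 0.342, 0.0], [0.0, 0.0, -1.0]]
ft_force: [0.7, -0.4, -2.8]
grip_width: 0.147
```

```bash
python3 - <<'E'
from h import *
im,d,P=pts("wrist"); s=r.state(); print(s["position"],s["ft_force"],s["joint_velocities"],s["grip_width"])
T=(P-np.array(s["position"]))@np.array(s["tool_rot"]); V,U=np.mgrid[:384,:512]
m=(abs(T[...,1])<6)&(abs(T[...,0])<8)&(T[...,2]<-20)&(T[...,2]>-60)&(V<300)&(V>265)
print("shaft top z",np.median(P[m][:,2]),m.sum())
sc=viewer.camera("scene")[0]; tp=viewer.camera("top")[0]
o=np.zeros((400,800,3),np.uint8)
o[:,:400]=cv2.resize(sc[190:270,300:380],(400,400),interpolation=cv2.INTER_CUBIC); o[:300,400:]=cv2.resize(tp,(400,300)); cv2.imwrite("pics/f.png",o)
E
```

```text
[585.92 220.23 143.42] [ 0.14 -0.4  -1.29] [ 0.07  0.1   0.02  0.09  0.11  0.02 -0.01] 0.1447738067029529
shaft top z 176.83488471007922 717
```

View pics/f.png

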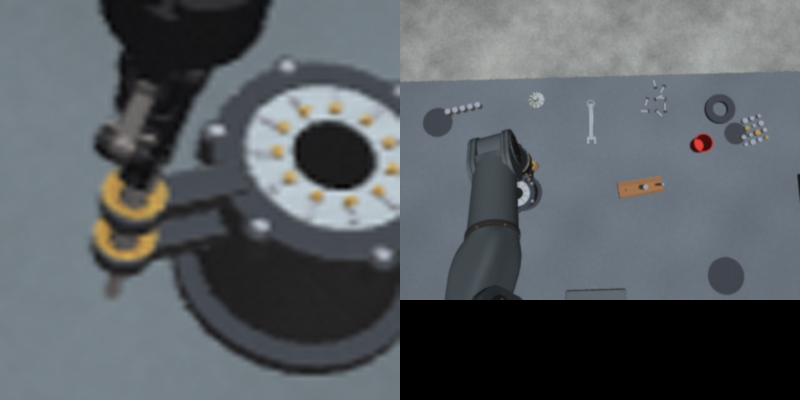

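The shaft passes through both bushes, with its lower end showing below the lower one at (112,285) in the left crop. Shaft top is at 177 mm, so the tip is at about 17 mm and the shoulder at about 49 mm. The arm is at rest, so I'm handing in.

```bash
python3 -c "
from workcell import r
print(r.job_done()); s=r.state(); print(s['position'],s['grip_width'],s['ft_force'])"
```

```text
the job is handed in; nothing more can be done
None
the job is handed in; nothing more can be done
```

I took the 14 mm shaft from the rack's +y hole, the end nearest the housing. I threaded it spigot first through both bushes and handed the job in at about 13 s, with the gripper still holding it.

**Position at hand-in:** the wrist camera put the shaft top at 177 mm. That places the tip about 17 mm above the bench and the full-thickness shoulder at about 49 mm, 11 mm below the lower bush. Vertical alignment was within about 0.001 rad by the tool pose.

**Grip and load:** the jaws stayed on the shaft (opening about 0.145), the arm was practically still, and wrist forces were under 3 N during the whole insertion.

**Bystanders:** the last overhead picture showed the rack, stout shaft, slim shaft, cup and wrench where they began. The tray was hidden by the arm in that picture, but nothing went near it.

**Disagreement between cameras:** the top camera put the bush about 2 mm from where the wrist camera did. I followed the wrist camera, and the free entry bore that out. No check failed; the hand-in gives no verdict.

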